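# Mount a splined fixture platen and square a two-board stack in it

## Task

Put the fixture platen on the soldering positioner: set its hub over the splined spindle, rock it about the vertical until the teeth mesh, and push it fully home on the shoulder. Then set the green lower board flat on the platen, and the blue upper board on the green board's brass standoffs, both with their header edge against the short end fence and squared up snug against both fences, ready for soldering. Leave everything released and at rest, and do not disturb the solder reel, tip cleaner and pick tool.

Things in the scene. Friction and masses are not known exactly. Their poses are not given: they have to be found in the camera images.
- seat (a point): Centre of the top of the round steel shoulder (76 mm across, 72 mm above the bench) where the platen must rest, in the middle of the positioner: a fixed low white and grey housing 176 x 150 mm. z up; x, y follow the housing, not the spindle, which has stopped at an unknown angle and is held by a stiff brake (2 N m): the tooth angle is not told, see it or feel for it.
- nose (a point): Top centre of the vertical steel spindle, 48 mm above the shoulder. From the shoulder to 32 mm height it has six straight teeth every 60 degrees, 7 mm wide, reaching 18.5 mm from the axis, on a round core of 13 mm radius. The core goes on above the teeth as a plain pilot nose, its last 6 mm coned down to 9 mm radius. Axes as seat.
- platen: Loose fixture platen flat on the bench, about 0.6 kg: aluminium plate 200 mm (x) x 130 mm (y) x 6 mm with a dark hexagonal hub in the middle and two blue fences on its +x half. Origin: centre of its underside on the bore axis, z up; it balances within a few mm of this axis.
- hub_top (a point): Centre of the hub's open top, 50 mm above the platen's underside; axes as the platen's. Hexagon 52 mm across flats; grip it on the two flats facing platen +y and -y (the others are near the fence). The bore goes right through: six grooves every 60 degrees, one along platen +x, and between them six lands 6 mm wide reaching in to 14 mm radius.
- bore (a point): Centre of the bore's lower mouth (the platen's origin). 1 mm radial play on the spindle, 4 degrees angular play either way (the mounted platen turns by this when its fences are pushed); fits at any of six angles. Unless the angle is right the lands stop on the tooth ends with this point 32 mm above the shoulder; turned under light pressure it then drops in and slides home.
- nest (a point): On the plate's top (6 mm above its underside), at platen x = 68, y = 0 mm; axes as the platen's. A squared board has its centre above it and its axes parallel. Both fences rise 32 mm above this level. Long fence: along y, squaring face 31 mm from here on the -x side, looking to +x. Short end fence: along x, squaring face 50 mm from here on the -y side, looking to +y.
- lower_board: Loose green circuit board 62 mm (x) x 100 mm (y) x 3 mm, 0.12 kg. Origin: centre of its underside, z up. At its centre a yellow transformer 36 mm (x) x 26 mm (y), top at 20 mm above the underside, to grip. Four brass standoffs 7 mm thick at x = +-26, y = +-45 mm, tops at 23 mm. Black header strip along the -y edge, top at 21 mm. Parts 13 mm high near the +y edge.
- upper_board: Loose blue circuit board 62 mm (x) x 100 mm (y) x 3 mm, 0.11 kg. Origin: centre of its underside, z up. At its centre a black finned heat sink 40 mm (x) x 26 mm (y), top at 29 mm above the underside, to grip. A row of brass pads along its -y edge marks its header edge. On the standoffs its underside is 23 mm above the green board's underside.
- lower_header (a point): Foot of the black header strip (40 mm long) on the green board, 45 mm from its centre at its -y edge.
- upper_header (a point): Middle of the brass pad row on top of the blue board, 45 mm from its centre at its -y edge.
- solder_reel: Bystander: white-flanged reel of solder, 60 mm across, 44 mm tall; origin centre of underside.
- tip_cleaner: Bystander: dark round tin with brass wool, 72 mm across, 46 mm tall; origin centre of underside.
- pick_tool: Bystander: walnut-handled pick lying on the bench, 156 mm long along its x, 11 mm thick; origin at its underside near the middle.
Not all that is in view belongs to the job. Of the things that look like the upper_board, the largest one is meant.

How it is judged:
On the way, in this order (a step that is already met when the one before it is completed fails the run):
1. the platen is meshed and fully home on the spindle shoulder (z of platen in the frame of seat below 0.002 m and horizontal distance between platen and seat below 0.002 m and angle between platen's own z axis and vertical below 0.026 rad), for 0.3 s.
2. the green board lies squared in the fence corner, header edge to the end fence (all of step 1 and x of lower_board in the frame of platen between 0.065 and 0.07 m and y of lower_board in the frame of platen between -0.003 and 0.002 m and z of lower_board in the frame of platen between 0.0045 and 0.0075 m and angle between the x axis of lower_board and the x axis of platen, either way round below 0.035 rad and angle between the z axis of lower_board and the z axis of platen, either way round below 0.035 rad and y of lower_header in the frame of platen below -0.03 m), for 0.3 s.
3. the blue board lies squared on the standoffs, header over header (all of step 2 and x of upper_board in the frame of platen between 0.065 and 0.07 m and y of upper_board in the frame of platen between -0.003 and 0.002 m and z of upper_board in the frame of platen between 0.0275 and 0.0305 m and angle between the x axis of upper_board and the x axis of platen, either way round below 0.035 rad and angle between the z axis of upper_board and the z axis of platen, either way round below 0.035 rad and y of upper_header in the frame of platen below -0.03 m), for 0.2 s.
At the end, for the whole second after the job is handed in: Platen meshed: within 2 mm of the shoulder (sideways, height), level to 1.5 deg. Both boards under 2 mm from both fences, parallel to 2 deg, header edge to the end fence; green flat on the plate, blue on the standoffs (each to 1.5 mm). All released and at rest (all of step 3 and linear speed of each of platen, lower_board, upper_board below 0.01 m/s and angular speed of each of platen, lower_board, upper_board below 0.1 rad/s); the robot touches nothing.
It fails at once if solder reel moved over 15 mm (distance of solder_reel from where it was at the start of the episode above 0.015 m).
It fails at once if tip cleaner moved over 15 mm (distance of tip_cleaner from where it was at the start of the episode above 0.015 m).
It fails at once if pick tool moved over 15 mm (distance of pick_tool from where it was at the start of the episode above 0.015 m).
It also fails if it takes over 72 s, if anything falls off the work surface, if the arm or the gripper's body presses on something with over 40 N, if the wrist force passes 120 N, or if a joint passes its speed limit or range.

## Robot

A 6-joint arm with a two-finger parallel gripper is mounted at the origin on the work surface. World frame = base frame: x ahead of the robot, y to its left, z up, the work surface at z = 0. Lengths are in m, angles in rad, forces in N, time in s.
With the tool pointing down it reaches from about 0.375 to 0.9 m from the base axis. Payload 3.1 kg.
Tool frame: the origin (TCP) lies between the finger pads; the fingertips stand 11 mm ahead of it and the grasp point (between the pads) lies 8 mm behind it; z points along the fingers, y is the direction in which the jaws open and shut (so a half turn about z gives the same grasp; the last joint's range is limited). The gripper opens to 85 mm and grips with 20 to 120 N. Pads are 22 mm wide; open, the fingers measure 114 mm over their backs; the gripper's body (76 mm by 85 mm) begins 54 mm behind the grasp point. The pads swing forward as they close: fully open they stand 13 mm farther back than shut.
Start: joints at [1.119, 0.527, 1.433, -0, 1.181, -0.178], TCP at [0.169, 0.602, 0.242] pointing down, gripper open.
Joint ranges: [-3.08, 3.08], [-0.75, 2.2], [0.22, 2.44], [-1.43, 4.57], [0, 2.65], [-2.85, 2.85]. Speed limits (rad/s): [2.79, 2.79, 3.14, 3.14, 3.14, 3.14].

## Interface

Orientations are given as a unit quaternion [x, y, z, w].
In Python, from station import manip gives the robot as it stands.
- The arm moves only by the tool move_arm, never from a script. Its argument "deltas" is a list of rows, each a list of 5 numbers: the shift along the tool's x, y, z in units of 40 cm (1.0 is 40 cm), then the turn about the tool's z in units of 0.5 rad (1.0 is 0.5 rad), then the opening in per cent of the stroke, from 0 (shut) to 100 (fully open). In form: [[x, y, z, twist, grip], ...]. A call has exactly 8 rows; each row is the pose to reach, as a shift and turn from the pose commanded when the call began, along the tool's axes at that moment; what a row does not reach only later rows make up. A row lasts 1/12 s, in which the tool goes at most 41.7 mm and 7.16 degrees, less where a joint would pass 70% of its speed; a pose out of reach is approached as far as the arm can. A call with a number of a shift or a turn outside -1 to 1 is refused whole. A call with a gripper value outside its range is refused whole. The fingers move at their own pace and stop on an object; "force" is the grip in N (left out, the last holds). Time passes only in rows, so rows that repeat a pose let the fingers close, or fill a call up. It gives the time, the measured TCP pose, the force and the opening at its end, in the units of the state.
- manip.sense(): the state, without advancing time (a new reading comes with each control period).
- manip.snapshot(name): name is "scene" or "top"; returns (picture, depth): 400x640x3 uint8, red, green, blue; 400x640 float32, m along the optical axis (not along the pixel's ray), 0 where there is no reading.
- manip.get_calibration(name): a dict with "vfov" (degrees; the focal length in pixels is half the picture's height over the tangent of half this angle, whatever the lens; pixels are square), "cx", "cy" (the principal point, pixels), "D" ([k1, k2, p1, p2, k3] as OpenCV has them; the pictures are not rectified), "pose" (4x4, takes a point from camera to world coordinates). Camera axes: x right, y down, z forward; pixel columns grow to the right and rows downward; lengths in m; the calibration is good to about 2 mm. A picture is of the moment at which its call begins. get_calibration takes no time and is no camera call.
- manip.sign_off(): hands the job in, once; it reports no verdict.
The state is a dict: "t": time; "q": joint angles; "qd": joint speeds; "tau": joint torques, N m; "tcp_pos": TCP position; "tool_rot": TCP orientation; "force": force on the tool from outside, world axes, zero at the start; "ft_torque": the same for the moment, N m; "finger_gap": opening from 0.0 (shut) to 1.0 (fully open).
Only numpy, scipy, OpenCV 4.12 (cv2) and the standard library are available. Lean on these libraries where they do the work, as an engineer would, in place of code of your own. Each camera call takes 0.05 s, during which the arm holds its last target.

## Working session

There is one attempt and no reset: what is moved stays moved. The work goes in short steps, Python scripts to look and compute and a tool call to move; the robot and the scene stay as the last step left them, time stands still between calls to the robot, and variables do not carry over. Pictures are saved under pics/ and viewed, and the job is handed in when it is done.

Besides the shell and the picture viewer there is one more tool, called after "Request:" as name(argument=value, ...) on one line, values as JSON. move_arm: Moves the arm, as the interface text tells. Its arguments: {"type":"object","properties":{"deltas":{"type":"array","items":{"type":"array","items":{"type":"number"}}},"force":{"type":"number"}},"required":["deltas"]}

```bash
ls; mkdir -p pics; python3 - <<'E'
from station import manip
import cv2,numpy as np
for n in ["scene","top"]:
    p,d=manip.snapshot(n)
    cv2.imwrite(f"pics/{n}0.png",p[:,:,::-1]); np.save(f"{n}0.npy",d)
    print(n,manip.get_calibration(n))
print(manip.sense())
E
```

```text
pics
scene {'vfov': 54.515457887113584, 'cx': 313.274358732318, 'cy': 198.98192987667184, 'D': array([-0.00270771,  0.        ,  0.        ,  0.        ,  0.        ]), 'pose': array([[-0.04792882,  0.64748493, -0.76056958,  1.39271608],
       [ 0.99884865,  0.02950753, -0.03782422, -0.00613623],
       [-0.00204808, -0.76150677, -0.64815372,  0.78570317],
       [ 0.        ,  0.        ,  0.        ,  1.        ]])}
top {'vfov': 45.88175714527399, 'cx': 321.74423987020265, 'cy': 196.76218971150226, 'D': array([-0.00011819,  0.        ,  0.        ,  0.        ,  0.        ]), 'pose': array([[ 0.01593916, -0.99315943,  0.11567321,  0.48800398],
       [-0.99926184, -0.0117783 ,  0.03656567, -0.04416018],
       [-0.0349531 , -0.11617065, -0.99261405,  1.12654449],
       [ 0.        ,  0.        ,  0.        ,  1.        ]])}
{'t': 0.1, 'q': array([ 1.11851513e+00,  5.28409766e-01,  1.43377333e+00, -5.31670006e-05,
        1.18141421e+00, -1.78492305e-01]), 'qd': array([ 0.00050113, -0.00109471, -0.00096857,  0.0002738 ,  0.00044741,
       -0.00074253]), 'tau': array([-2.65251083e-04, -4.43306994e+01, -1.78585500e+01, -2.11799970e-04,
        3.92632835e-03,  1.03144424e-05]), 'tcp_pos': array([0.16868978, 0.60115166, 0.24140926]), 'tool_rot': array([ 1.36457189e-01,  9.90645461e-01, -9.60517019e-04, -2.87536029e-04]), 'force': array([-0.27343718,  0.20183769,  0.37387025]), 'ft_torque': array([-0.01371107,  0.02261245,  0.00385063]), 'finger_gap': 0.994017460281298}
```

View pics/scene0.png

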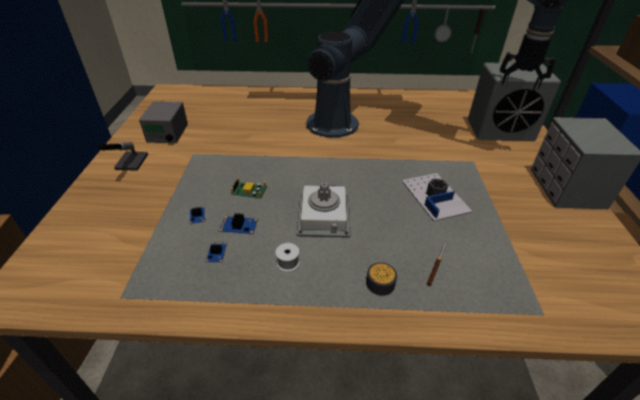

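View pics/top0.png

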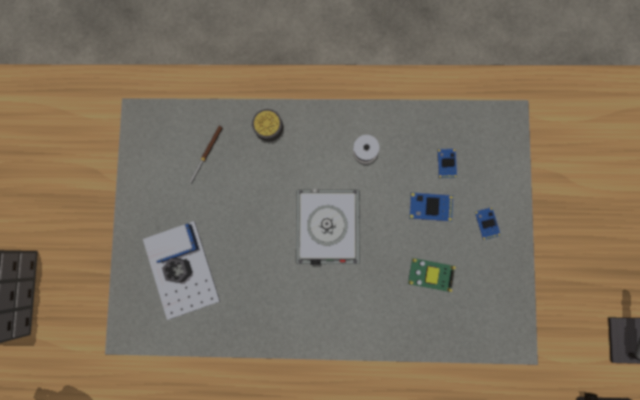

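Candidates for the upper board in the top view are the blue boards at (431,207), (447,162) and (488,223). The one at (431,207) is clearly the largest. I'll check it in close crops, together with the platen, spindle and green board.

```bash
python3 - <<'E'
import cv2,numpy as np
p=cv2.imread("pics/top0.png")
def c(x,y,w,h,s): return cv2.resize(p[y:y+h,x:x+w],(w*s,h*s),interpolation=cv2.INTER_CUBIC)
cv2.imwrite("pics/c_boards.png",c(400,140,110,160,3+0))
cv2.imwrite("pics/c_boards2.png",c(402,185,60,112,5))
cv2.imwrite("pics/c_platen.png",c(136,215,90,110,5))
cv2.imwrite("pics/c_spin.png",c(290,180,75,90,6))
a=cv2.imread("pics/c_boards2.png");b=cv2.imread("pics/c_platen.png")
cv2.imwrite("pics/c_two.png",np.hstack([a[:550],b[:550]]))
E
```

```text
(no output)
```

View pics/c_two.png

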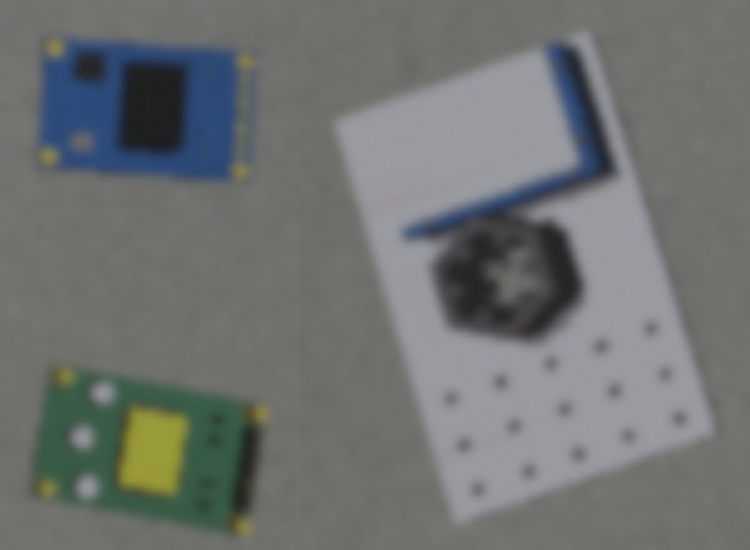

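View pics/c_spin.png

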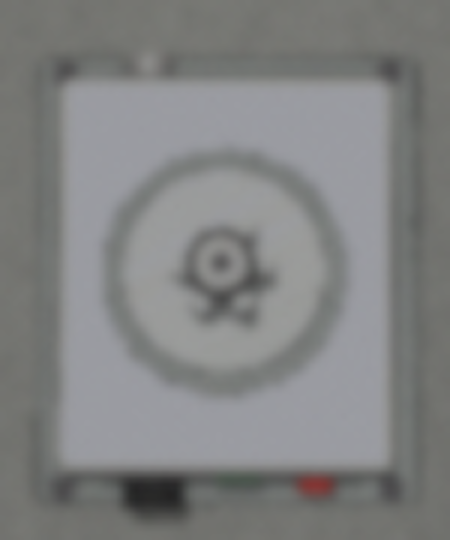

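The crops confirm it. Blue board at (431,207): pads on the right edge. Green board at (431,275): header on the right edge. Platen: fences at upper right, hub at about (178,270). Spindle teeth appear at left, right and about ±60° in the picture, nose near (327,224). Next I'll measure them all.

```bash
cat > h.py <<'E'
import numpy as np,cv2
from station import manip
def cal(n):
    c=manip.get_calibration(n);f=200/np.tan(np.radians(c['vfov']/2))
    K=np.array([[f,0,c['cx']],[0,f,c['cy']],[0,0,1]]);return K,c['D'],np.array(c['pose'])
def onplane(n,pts,z):
    K,D,P=cal(n);u=cv2.undistortPoints(np.array(pts,float).reshape(-1,1,2),K,D).reshape(-1,2)
    r=np.c_[u,np.ones(len(u))]@P[:3,:3].T;o=P[:3,3]
    return o+r*((z-o[2])/r[:,2])[:,None]
def proj(n,X):
    K,D,P=cal(n);R=P[:3,:3].T;t=-R@P[:3,3]
    return cv2.projectPoints(np.array(X,float).reshape(-1,1,3),cv2.Rodrigues(R)[0],t,K,D)[0].reshape(-1,2)
def big(mask,box=None):
    m=np.zeros_like(mask)
    if box: x0,y0,x1,y1=box;m[y0:y1,x0:x1]=mask[y0:y1,x0:x1]
    else:m=mask
    cs,_=cv2.findContours(m,cv2.RETR_EXTERNAL,cv2.CHAIN_APPROX_NONE)
    return max(cs,key=cv2.contourArea)
def rect(n,cnt,z):
    w=onplane(n,cnt.reshape(-1,2),z)[:,:2].astype(np.float32)
    return cv2.minAreaRect(w*1000)
E
python3 - <<'E'
from h import *
p=cv2.imread("pics/top0.png");hsv=cv2.cvtColor(p,cv2.COLOR_BGR2HSV);H,S,V=cv2.split(hsv)
def M(c):return (c.astype(np.uint8)*255)
blue=M((H>100)&(H<125)&(S>120));green=M((H>45)&(H<90)&(S>70));yel=M((H>22)&(H<35)&(S>110)&(V>100));dark=M(V<60);white=M((V>130)&(S<40))
print(np.bincount(V[215:320,136:226].ravel()//10),V[330,230])
B=(400,180,460,235);G=(400,250,460,300)
print("blue",rect("top",big(blue,B),.003));print("sink",rect("top",big(dark,(418,190,446,222)),.029))
print("green",rect("top",big(green,G),.003));print("yel",rect("top",big(yel,(420,260,445,290)),.020))
print("plate",rect("top",big(white,(136,215,226,325)),.006))
hc=big(dark,(160,253,196,290));w=onplane("top",hc.reshape(-1,2),.05);print("hub",cv2.minEnclosingCircle((w[:,:2]*1000).astype(np.float32)),cv2.boundingRect(hc))
wc=big(white,(290,180,365,270));print("house",rect("top",wc,.066),cv2.boundingRect(wc))
d=np.load("top0.npy")
K,D,P=cal("top")
for (u,v) in [(310,200),(345,245),(327,210),(327,243),(326,224),(178,270),(180,300),(431,207),(431,275),(328,262)]:
    r=np.r_[cv2.undistortPoints(np.array([[[u,v]]],float),K,D)[0,0],1]*d[v,u];print(u,v,(P[:3,:3]@r+P[:3,3]).round(4))
E
```

```text
[   0    0    0   28  126  118  156  105  104  112  406 4388  294  264
  374 1195 1780] 110
blue ((599.2389526367188, -258.2893981933594), (87.99346160888672, 58.231666564941406), 86.9189224243164)
sink ((597.63623046875, -259.9333190917969), (26.2929744720459, 38.53971481323242), 84.75128936767578)
green ((439.97735595703125, -258.0746154785156), (91.7604751586914, 57.43437194824219), 80.46565246582031)
yel ((439.5943603515625, -259.6320495605469), (26.10329818725586, 36.68110656738281), 79.98963165283203)
plate ((440.7380065917969, 330.6165466308594), (201.47312927246094, 130.4123992919922), 20.204002380371094)
hub ((440.8551330566406, 330.4903564453125), 21.38809585571289) (165, 261, 15, 19)
house ((548.345947265625, -17.054550170898438), (144.3130340576172, 122.69917297363281), 0.46006929874420166) (299, 193, 56, 65)
310 200 [0.6042 0.0215 0.0637]
345 245 [ 0.504  -0.0588  0.0588]
327 210 [ 0.5812 -0.0176  0.0719]
327 243 [ 0.5078 -0.0184  0.0637]
326 224 [ 0.5469 -0.0171  0.1217]
178 270 [0.4395 0.337  0.0012]
180 300 [0.3702 0.3266 0.0074]
431 207 [ 0.5949 -0.257   0.0303]
431 275 [ 0.4391 -0.2572  0.0204]
328 262 [ 0.4646 -0.0202  0.0122]
```

```bash
python3 - <<'E'
from h import *
p=cv2.imread("pics/top0.png");g=cv2.cvtColor(p,cv2.COLOR_BGR2GRAY)
# shoulder: dark ring gap outside of disc, ellipse fit in world plane z=.072
c0=proj("top",[[.548,-.017,.072]])[0];print("proj c",c0, proj("top",[[.548,-.017,.12]])[0])
pts=[]
for a in np.radians(np.arange(0,360,5)):
    r=np.arange(12,24,.25);xy=np.c_[c0[0]+r*np.cos(a),c0[1]+r*np.sin(a)].astype(np.float32)
    v=cv2.remap(g,xy[None,:,0],xy[None,:,1],cv2.INTER_LINEAR)[0].astype(float)
    v=np.convolve(v,np.ones(3)/3,'valid');i=np.argmin(np.diff(v)[:36]);pts.append(xy[i+1])
w=onplane("top",pts,.072)[:,:2].astype(np.float32)*1000
e=cv2.fitEllipse(w);print("shoulder",e)
A=np.c_[2*w,np.ones(len(w))];s=np.linalg.lstsq(A,(w**2).sum(1),rcond=None)[0];print(s[:2],np.sqrt(s[2]+s[0]**2+s[1]**2))
# rectified view at z=.104 plane, 0.1mm... polar
cx,cy=s[:2]/1000
N=400;xs=np.linspace(-.03,.03,N)
X,Y=np.meshgrid(-xs,-xs) # col-> -y ; row-> -x
W=np.stack([cx+Y,cy+X,np.full_like(X,.100)],-1).reshape(-1,3)
uv=proj("top",W).reshape(N,N,2).astype(np.float32)
cv2.imwrite("pics/rect_top.png",cv2.remap(p,uv[...,0],uv[...,1],cv2.INTER_CUBIC))
q=cv2.imread("pics/scene0.png");uv=proj("scene",W).reshape(N,N,2).astype(np.float32)
a=cv2.resize(q[178:245,285:365],None,fx=6,fy=6,interpolation=cv2.INTER_CUBIC)
cv2.imwrite("pics/sc_spin.png",a)
E
python3 - <<'E'
import cv2,numpy as np
a=cv2.imread("pics/rect_top.png");b=cv2.imread("pics/sc_spin.png")[:400]
cv2.imwrite("pics/both.png",np.hstack([a,b[:, 40:440]]))
E
```

```text
proj c [326.52722926 224.80918171] [325.96628921 223.51968571]
shoulder ((548.8601684570312, -17.519962310791016), (72.63017272949219, 72.98774719238281), 107.3362045288086)
[548.86044229 -17.5215822 ] 36.387427091657436
```

View pics/both.png

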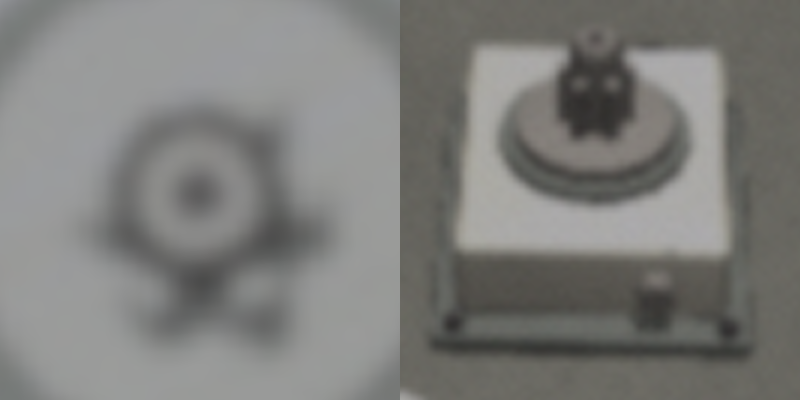

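Spindle axis ≈ (0.549, −0.0175). Teeth lie along world y, so the platen yaw needs to be about 30° mod 60. Platen is at (0.441, 0.3305), yaw 20.2°. The blue board is chosen by its size and pads.

```bash
cat >> h.py <<'E'
def st():
    s=manip.sense();x,y,z,w=s['tool_rot']
    from scipy.spatial.transform import Rotation as R
    m=R.from_quat(s['tool_rot']).as_matrix()
    return s,np.array(s['tcp_pos']),m,np.degrees(np.arctan2(m[1,1],m[0,1]))
def go(x,y,z,psi):
    s,p,m,ps=st();d=m.T@(np.array([x,y,z])-p)
    tw=-np.radians((psi-ps+180)%360-180)
    print("t%.2f"%s['t'],"tcp",p.round(4),"psi %.2f"%ps,"F",np.round(s['force'],1),"T",np.round(s['ft_torque'],2),"gap %.3f"%s['finger_gap'])
    print("  -> units",(d/.4).round(4),"twist",round(tw/.5,4),"dist",np.linalg.norm(d).round(4))
E
python3 -c "
from h import *
go(.441,.3305,.14,110.2)"
```

```text
t0.10 tcp [0.1687 0.6012 0.2414] psi 74.31 F [-0.3  0.2  0.4] T [-0.01  0.02  0.  ] gap 0.994
  -> units [-0.8384 -0.4669  0.2542] twist -1.2526 dist 0.3971
```

Request:
move_arm(deltas=[[-0.08,-0.05,0.02,-0.13,100],[-0.17,-0.09,0.04,-0.38,100],[-0.25,-0.14,0.06,-0.63,100],[-0.34,-0.19,0.1,-0.88,100],[-0.42,-0.23,0.12,-1.0,100],[-0.5,-0.28,0.14,-1.0,100],[-0.59,-0.33,0.17,-1.0,100],[-0.67,-0.37,0.19,-1.0,100]], force=80)

```text
t: 0.77
tcp_pos: [0.3874, 0.3846, 0.1652]
tool_rot: [-0.113, 0.994, -0.001, -0.001]
force: [0.3, 0.2, -0.5]
finger_gap: 0.998
```

```bash
python3 -c "
from h import *
go(.441,.3305,.10,110.2)"
```

```text
t0.77 tcp [0.3874 0.3846 0.1652] psi 102.96 F [ 0.3  0.2 -0.5] T [ 0.03 -0.01  0.05] gap 0.998
  -> units [-0.1005 -0.1617  0.163 ] twist -0.2529 dist 0.1003
```

Request:
move_arm(deltas=[[-0.04,-0.06,0.06,-0.1,100],[-0.08,-0.12,0.12,-0.2,100],[-0.1,-0.16,0.16,-0.25,100],[-0.1,-0.16,0.2,-0.25,100],[-0.1,-0.16,0.24,-0.25,100],[-0.1,-0.16,0.27,-0.25,100],[-0.1,-0.16,0.29,-0.25,100],[-0.1,-0.16,0.29,-0.25,100]])

```text
t: 1.43
tcp_pos: [0.4392, 0.3327, 0.0485]
tool_rot: [-0.175, 0.985, -0.001, -0.002]
force: [0.8, -0.7, 0.4]
finger_gap: 1.002
```

```bash
python3 - <<'E'
from h import *
go(.441,.3305,.024,110.2)
p,d=manip.snapshot("scene");cv2.imwrite("pics/s1.png",cv2.resize(p[130:240,370:500,::-1],None,fx=5,fy=5,interpolation=cv2.INTER_CUBIC))
E
```

```text
t1.43 tcp [0.4392 0.3327 0.0485] psi 110.11 F [ 0.8 -0.7  0.4] T [-0.02  0.02  0.03] gap 1.002
  -> units [-0.0026 -0.0067  0.0612] twist -0.0031 dist 0.0247
```

View pics/s1.png

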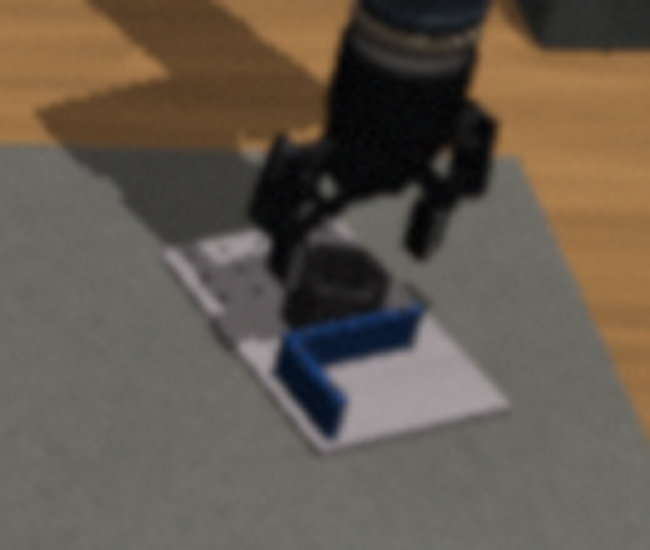

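The fingers straddle the hub across its two free flats. I'll descend and close.

Request:
move_arm(deltas=[[0,-0.006,0.03,0,100],[0,-0.006,0.06,0,100],[0,-0.006,0.06,0,100],[0,-0.006,0.06,0,50],[0,-0.006,0.06,0,30],[0,-0.006,0.06,0,30],[0,-0.006,0.06,0,30],[0,-0.006,0.06,0,30]], force=80)

```text
t: 2.15
tcp_pos: [0.4417, 0.3312, 0.0273]
tool_rot: [-0.175, 0.985, 0.0, 0.001]
force: [-0.8, -0.7, 6.2]
finger_gap: 0.598
```

```bash
python3 - <<'E'
from h import *
go(.441,.3305,.20,110.2)
E
```

```text
t2.15 tcp [0.4417 0.3312 0.0273] psi 110.15 F [-0.8 -0.7  6.2] T [-0.42  0.05  0.01] gap 0.598
  -> units [ 0.0016 -0.0012 -0.4317] twist -0.0016 dist 0.1727
```

Request:
move_arm(deltas=[[0,0,-0.03,0,30],[0,0,-0.09,0,30],[0,0,-0.18,0,30],[0,0,-0.27,0,30],[0,0,-0.36,0,30],[0,0,-0.42,0,30],[0,0,-0.44,0,30],[0,0,-0.44,0,30]])

```text
t: 2.82
tcp_pos: [0.4415, 0.3315, 0.2041]
tool_rot: [-0.175, 0.985, 0.001, 0.002]
force: [0.3, -0.6, -7.5]
finger_gap: 0.599
```

```bash
python3 - <<'E'
from h import *
go(.549,-.0175,.19,120)
E
```

```text
t2.82 tcp [0.4415 0.3315 0.2041] psi 110.12 F [ 0.3 -0.6 -7.5] T [-0.01 -0.01  0.01] gap 0.599
  -> units [ 0.0478 -0.9118  0.0345] twist -0.3448 dist 0.3655
```

Request:
move_arm(deltas=[[0,-0.05,0,-0.04,30],[0.01,-0.13,0,-0.1,30],[0.01,-0.23,0,-0.2,30],[0.02,-0.33,0,-0.25,30],[0.03,-0.43,0,-0.34,30],[0.03,-0.53,0,-0.34,30],[0.04,-0.63,0,-0.34,30],[0.04,-0.72,0,-0.34,30]])

```text
t: 3.48
tcp_pos: [0.5227, 0.053, 0.1993]
tool_rot: [-0.257, 0.966, 0.001, -0.004]
force: [0.9, 0.4, -6.8]
finger_gap: 0.596
```

```bash
python3 - <<'E'
from h import *
go(.549,-.0175,.185,120)
E
```

```text
t3.48 tcp [0.5227 0.053  0.1993] psi 119.82 F [ 0.9  0.4 -6.8] T [ 0.08 -0.03 -0.01] gap 0.596
  -> units [ 0.0304 -0.1858  0.0351] twist -0.0062 dist 0.0766
```

Request:
move_arm(deltas=[[0.01,-0.06,0.0,0,30],[0.02,-0.12,0.01,0,30],[0.03,-0.16,0.02,0,30],[0.03,-0.18,0.03,0,30],[0.03,-0.185,0.035,-0.005,30],[0.03,-0.185,0.035,-0.005,30],[0.03,-0.185,0.035,-0.005,30],[0.03,-0.185,0.035,-0.005,30]])

```text
t: 4.15
tcp_pos: [0.5507, -0.0135, 0.1879]
tool_rot: [-0.26, 0.966, 0.001, -0.001]
force: [0.2, -0.1, -7.3]
finger_gap: 0.597
```

```bash
python3 - <<'E'
from h import *
go(.549,-.0175,.1345,120)
for n,(x0,y0,x1,y1) in dict(scene=(250,110,400,250),top=(270,150,390,280)).items():
    p,d=manip.snapshot(n);cv2.imwrite(f"pics/{n}2.png",p[:,:,::-1]);cv2.imwrite(f"pics/{n}2c.png",cv2.resize(p[y0:y1,x0:x1,::-1],None,fx=4,fy=4,interpolation=cv2.INTER_CUBIC))
E
```

```text
t4.15 tcp [ 0.5507 -0.0135  0.1879] psi 120.09 F [ 0.2 -0.1 -7.3] T [0.01 0.03 0.01] gap 0.597
  -> units [ 0.0086 -0.0067  0.1334] twist 0.0031 dist 0.0535
```

View pics/scene2c.png

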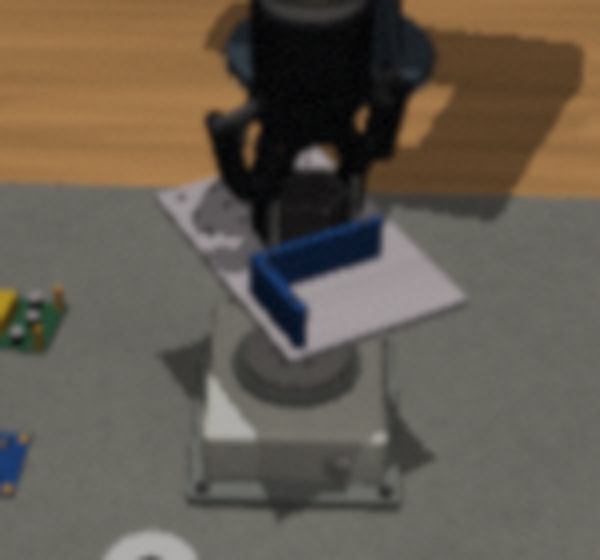

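View pics/top2c.png

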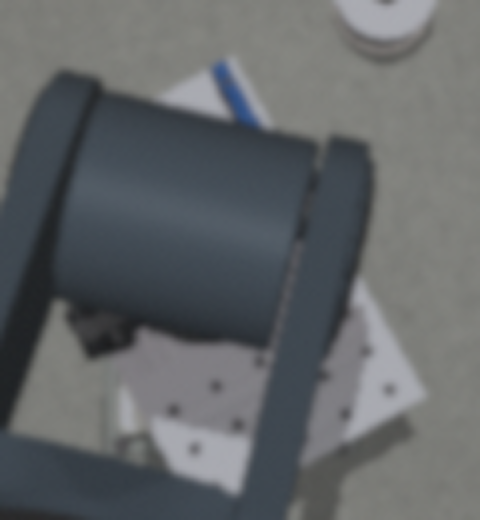

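```bash
python3 - <<'E'
from h import *
a,b=onplane("top",[[376.2,248.8],[328.8,164.2]],.167)
print(a,b,np.linalg.norm(a-b));th=np.arctan2(*(b-a)[1::-1]);print(np.degrees(th));print((a+b)/2+.065*np.array([-np.sin(th),np.cos(th),0]))
go(.549,-.0175,.16,120)
E
```

```text
[ 0.49573799 -0.12010237  0.167     ] [ 0.66756681 -0.02228711  0.167     ] 0.19771942426232395
29.651125183533072
[ 0.54949576 -0.01470624  0.167     ]
t4.25 tcp [ 0.5512 -0.0138  0.1884] psi 120.10 F [ 0.3  0.7 -6.6] T [ 0.02 -0.   -0.04] gap 0.593
  -> units [ 0.0095 -0.0053  0.0711] twist 0.0034 dist 0.0288
```

```bash
python3 - <<'E'
from h import *
go(.5502,-.0168,.141,120)
E
```

```text
t4.25 tcp [ 0.5512 -0.0138  0.1884] psi 120.10 F [ 0.3  0.7 -6.6] T [ 0.02 -0.   -0.04] gap 0.593
  -> units [ 0.006  -0.0053  0.1186] twist 0.0034 dist 0.0476
```

Request:
move_arm(deltas=[[0.003,-0.003,0.0,0,30],[0.006,-0.005,0.02,0,30],[0.006,-0.005,0.05,0,30],[0.006,-0.005,0.075,0,30],[0.006,-0.005,0.095,0,30],[0.006,-0.005,0.11,0,30],[0.006,-0.005,0.118,0,30],[0.006,-0.005,0.118,0,30]])

```text
t: 4.92
tcp_pos: [0.5501, -0.0178, 0.1401]
tool_rot: [-0.259, 0.966, 0.0, -0.001]
force: [-0.2, 0.1, -6.9]
finger_gap: 0.593
```

```bash
python3 - <<'E'
from h import *
go(.5502,-.0168,.13,120)
E
```

```text
t4.92 tcp [ 0.5501 -0.0178  0.1401] psi 120.00 F [-0.2  0.1 -6.9] T [ 0.05  0.02 -0.01] gap 0.593
  -> units [-0.0016  0.002   0.0253] twist 0.0002 dist 0.0102
```

Request:
move_arm(deltas=[[0,0.001,0.006,0,30],[0,0.001,0.012,0,30],[0,0.001,0.018,0,30],[0,0.001,0.024,0,30],[0,0.001,0.028,0,30],[0,0.001,0.032,0,30],[0,0.001,0.034,0,30],[0,0.001,0.034,0,30]])

```text
t: 5.58
tcp_pos: [0.5502, -0.0175, 0.1273]
tool_rot: [-0.259, 0.966, 0.0, -0.0]
force: [-1.6, 0.5, -7.0]
finger_gap: 0.596
```

```bash
python3 - <<'E'
from h import *
go(.5502,-.0168,.12,120)
E
```

```text
t5.58 tcp [ 0.5502 -0.0175  0.1273] psi 120.01 F [-1.6  0.5 -7. ] T [ 0.01  0.08 -0.03] gap 0.596
  -> units [-0.0009  0.0016  0.0183] twist 0.0002 dist 0.0073
```

Request:
move_arm(deltas=[[0,0,0.006,0,30],[0,0,0.012,0,30],[0,0,0.018,0,30],[0,0,0.022,0,30],[0,0,0.026,0,30],[0,0,0.028,0,30],[0,0,0.028,0,30],[0,0,0.028,0,30]])

```text
t: 6.25
tcp_pos: [0.5502, -0.0175, 0.1161]
tool_rot: [-0.259, 0.966, 0.0, -0.0]
force: [-0.9, -0.2, -7.0]
finger_gap: 0.594
```

```bash
python3 - <<'E'
from h import *
go(.5502,-.0168,.0985,120)
E
```

```text
t6.25 tcp [ 0.5502 -0.0175  0.1161] psi 120.01 F [-0.9 -0.2 -7. ] T [-0.01  0.28 -0.01] gap 0.594
  -> units [-0.001   0.0015  0.0441] twist 0.0004 dist 0.0177
```

Meshed at first try (15 mm below the tooth ends with no upward force). I'll slide it home.

Request:
move_arm(deltas=[[0,0,0.01,0,30],[0,0,0.018,0,30],[0,0,0.025,0,30],[0,0,0.032,0,30],[0,0,0.037,0,30],[0,0,0.041,0,30],[0,0,0.044,0,30],[0,0,0.044,0,30]])

```text
t: 6.92
tcp_pos: [0.5501, -0.0175, 0.0993]
tool_rot: [-0.259, 0.966, -0.0, -0.0]
force: [-4.1, 0.9, 1.1]
finger_gap: 0.596
```

```bash
python3 - <<'E'
from h import *
go(.5502,-.0168,.0965,120)
E
```

```text
t6.92 tcp [ 0.5501 -0.0175  0.0993] psi 120.02 F [-4.1  0.9  1.1] T [-0.05  0.68  0.  ] gap 0.596
  -> units [-0.0011  0.0014  0.0071] twist 0.0006 dist 0.0029
```

Request:
move_arm(deltas=[[0,0,0.003,0,30],[0,0,0.005,0.02,30],[0,0,0.005,0.04,30],[0,0,0.005,0.06,30],[0,0,0.005,0.08,30],[0,0,0.005,0.1,30],[0,0,0.005,0.1,30],[0,0,0.005,0.1,30]])

```text
t: 7.58
tcp_pos: [0.5497, -0.0177, 0.0992]
tool_rot: [-0.236, 0.972, -0.0, -0.0]
force: [-8.2, -0.0, 13.5]
finger_gap: 0.597
```

```bash
python3 - <<'E'
from h import *
go(.5502,-.0168,.0965,120)
E
```

```text
t7.58 tcp [ 0.5497 -0.0177  0.0992] psi 117.26 F [-8.2 -0.  13.5] T [0.1  1.29 0.3 ] gap 0.597
  -> units [-0.002   0.0014  0.0069] twist -0.0957 dist 0.0029
```

Request:
move_arm(deltas=[[0,0,0,0.01,30],[0,0,0,0.02,30],[0,0,0,0.03,30],[0,0,0,0.04,30],[0,0,0,0.05,30],[0,0,0,0.05,30],[0,0,0,0.05,30],[0,0,0,0.05,30]])

```text
t: 8.25
tcp_pos: [0.5496, -0.0177, 0.0993]
tool_rot: [-0.226, 0.974, -0.001, -0.001]
force: [-7.5, 0.1, 14.8]
finger_gap: 0.595
```

```bash
python3 - <<'E'
from h import *
go(.5502,-.0168,.0965,120)
E
```

```text
t8.25 tcp [ 0.5496 -0.0177  0.0993] psi 116.07 F [-7.5  0.1 14.8] T [0.36 1.23 1.16] gap 0.595
  -> units [-0.0022  0.0014  0.0069] twist -0.1371 dist 0.003
```

Request:
move_arm(deltas=[[0,0,-0.003,-0.01,30],[0,0,-0.005,-0.012,30],[0,0,-0.005,-0.012,90],[0,0,-0.005,-0.012,90],[0,0,-0.005,-0.012,90],[0,0,-0.005,-0.012,90],[0,0,-0.06,-0.012,90],[0,0,-0.16,-0.012,90]])

```text
t: 8.92
tcp_pos: [0.5481, -0.0171, 0.1577]
tool_rot: [-0.225, 0.974, 0.002, -0.004]
force: [0.6, -0.1, -0.6]
finger_gap: 0.903
```

```bash
python3 - <<'E'
from h import *
go(.440,-.2595,.15,80.2)
E
```

```text
t8.92 tcp [ 0.5481 -0.0171  0.1577] psi 115.99 F [ 0.6 -0.1 -0.6] T [-0.01 -0.02  0.  ] gap 0.903
  -> units [ 0.5083 -0.4263  0.0202] twist 1.2495 dist 0.2655
```

Request:
move_arm(deltas=[[0,0,-0.04,0,90],[0.04,-0.03,-0.05,0.2,80],[0.12,-0.1,-0.05,0.44,70],[0.2,-0.16,-0.05,0.68,60],[0.28,-0.23,-0.05,0.92,58],[0.36,-0.3,-0.05,1.0,58],[0.43,-0.36,-0.05,1.0,58],[0.49,-0.41,-0.03,1.0,58]])

```text
t: 9.58
tcp_pos: [0.4468, -0.2548, 0.1743]
tool_rot: [0.024, 1.0, -0.002, 0.002]
force: [-0.1, -0.4, 0.1]
finger_gap: 0.578
```

```bash
python3 - <<'E'
from h import *
p,d=manip.snapshot("top");cv2.imwrite("pics/top3.png",p[:,:,::-1]);cv2.imwrite("pics/top3c.png",cv2.resize(p[150:300,260:400,::-1],None,fx=4,fy=4,interpolation=cv2.INTER_CUBIC))
go(.440,-.2595,.06,80.2)
E
```

```text
t9.63 tcp [ 0.4448 -0.2589  0.1724] psi 87.14 F [-1.5 -2.6 -0.3] T [-0.06  0.02 -0.01] gap 0.577
  -> units [ 0.0126 -0.0004  0.281 ] twist 0.2423 dist 0.1125
```

View pics/top3c.png

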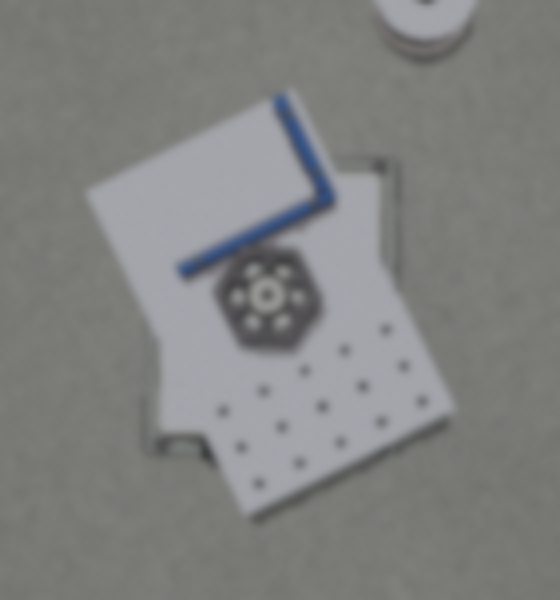

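Request:
move_arm(deltas=[[0.004,0,0.05,0.1,58],[0.008,0,0.12,0.24,58],[0.0126,0,0.19,0.24,58],[0.0126,0,0.25,0.24,58],[0.0126,0,0.28,0.24,58],[0.0126,0,0.28,0.24,58],[0.0126,0,0.28,0.24,58],[0.0126,0,0.28,0.24,58]], force=40)

```text
t: 10.3
tcp_pos: [0.4421, -0.2513, 0.0615]
tool_rot: [0.083, 0.997, -0.001, 0.001]
force: [-0.2, 0.1, 0.3]
finger_gap: 0.579
```

```bash
python3 - <<'E'
from h import *
c=np.array([[88,190],[293,90],[455,412],[250,520]])/4.+[260-.375,150-.375]
w=onplane("top",c,.078);print(w.mean(0), [np.linalg.norm(w[i]-w[(i+1)%4]).round(4) for i in range(4)],[np.degrees(np.arctan2(*(w[i]-w[j])[1::-1])).round(2) for i,j in [(0,3),(1,2),(0,1),(3,2)]])
p,d=manip.snapshot("scene");cv2.imwrite("pics/s3.png",cv2.resize(p[130:230,200:300,::-1],None,fx=5,fy=5,interpolation=cv2.INTER_CUBIC))
go(.440,-.2595,.018,80.2)
E
```

```text
[ 0.54750562 -0.01887256  0.078     ] [np.float64(0.128), np.float64(0.2003), np.float64(0.127), np.float64(0.2037)] [np.float64(27.4), np.float64(27.13), np.float64(116.91), np.float64(118.45)]
t10.35 tcp [ 0.4422 -0.2514  0.0618] psi 80.53 F [ 0.2 -0.2  0.5] T [0.04 0.03 0.01] gap 0.581
  -> units [ 0.0024 -0.0208  0.1095] twist 0.0115 dist 0.0446
```

View pics/s3.png

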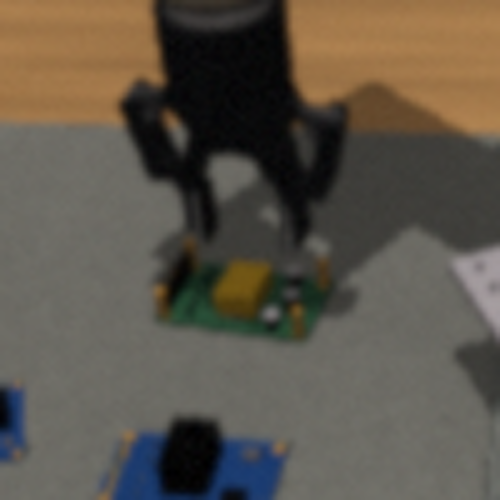

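Request:
move_arm(deltas=[[0.002,-0.012,0.01,0.01,58],[0.002,-0.021,0.04,0.01,58],[0.002,-0.021,0.07,0.01,58],[0.002,-0.021,0.095,0.01,58],[0.002,-0.021,0.106,0.01,58],[0.002,-0.021,0.106,0.01,58],[0.002,-0.021,0.106,0.01,58],[0.002,-0.021,0.106,0.01,58]])

```text
t: 11.02
tcp_pos: [0.4392, -0.259, 0.0185]
tool_rot: [0.085, 0.996, -0.0, 0.0]
force: [-0.6, -0.0, 0.2]
finger_gap: 0.582
```

```bash
python3 - <<'E'
from h import *
p,d=manip.snapshot("scene");cv2.imwrite("pics/s4.png",cv2.resize(p[150:220,210:290,::-1],None,fx=6,fy=6,interpolation=cv2.INTER_CUBIC))
go(.440,-.2595,.018,80.2)
E
```

```text
t11.07 tcp [ 0.4393 -0.2591  0.0186] psi 80.24 F [ 0.  -0.1  0.3] T [ 0.01 -0.02  0.01] gap 0.578
  -> units [-0.0019 -0.0008  0.0015] twist 0.0016 dist 0.001
```

View pics/s4.png

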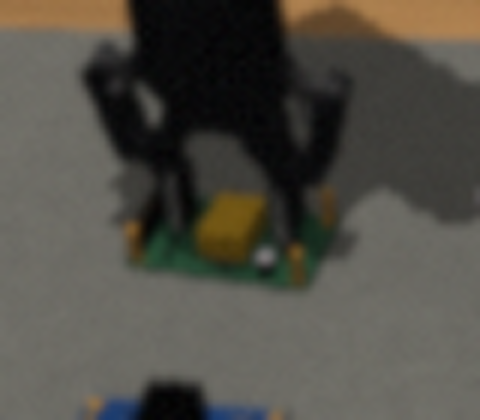

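Fingers stand between the header and the transformer on one side, and on the other between the transformer and the capacitors. I'll close.

Request:
move_arm(deltas=[[0,0,0,0,45],[0,0,0,0,25],[0,0,0,0,15],[0,0,0,0,15],[0,0,0,0,15],[0,0,0,0,15],[0,0,0,0,15],[0,0,0,0,15]], force=40)

```text
t: 11.73
tcp_pos: [0.4395, -0.2592, 0.0189]
tool_rot: [0.085, 0.996, -0.0, 0.001]
force: [0.6, 0.0, 6.3]
finger_gap: 0.29
```

```bash
python3 - <<'E'
from h import *
go(.440,-.2595,.18,80.2)
E
```

```text
t11.73 tcp [ 0.4395 -0.2592  0.0189] psi 80.25 F [0.6 0.  6.3] T [0.03 0.01 0.07] gap 0.290
  -> units [-0.0019 -0.0008 -0.4027] twist 0.0017 dist 0.1611
```

Request:
move_arm(deltas=[[0,0,-0.03,0,15],[0,0,-0.1,-0.1,15],[0,0,-0.19,-0.3,15],[0,0,-0.28,-0.5,15],[0,0,-0.35,-0.7,15],[0,0,-0.39,-0.85,15],[0,0,-0.4,-0.95,15],[0,0,-0.4,-1.0,15]])

```text
t: 12.4
tcp_pos: [0.4396, -0.2592, 0.1799]
tool_rot: [-0.165, 0.986, -0.001, 0.001]
force: [-0.5, 0.4, -1.2]
finger_gap: 0.289
```

```bash
python3 - <<'E'
from h import *
go(.6104,.0158,.165,116.1)
E
```

```text
t12.40 tcp [ 0.4396 -0.2592  0.1799] psi 109.00 F [-0.5  0.4 -1.2] T [-0.03  0.02 -0.  ] gap 0.289
  -> units [-0.6277  0.5112  0.0367] twist -0.2478 dist 0.3241
```

Request:
move_arm(deltas=[[-0.05,0.04,0.0,-0.05,15],[-0.12,0.1,0.0,-0.12,15],[-0.2,0.16,0.01,-0.2,15],[-0.28,0.23,0.01,-0.25,15],[-0.36,0.29,0.02,-0.25,15],[-0.44,0.36,0.02,-0.25,15],[-0.51,0.42,0.03,-0.25,15],[-0.56,0.46,0.03,-0.25,15]])

```text
t: 13.07
tcp_pos: [0.5913, -0.0086, 0.1641]
tool_rot: [-0.226, 0.974, 0.001, -0.001]
force: [-0.4, -0.5, -1.1]
finger_gap: 0.292
```

```bash
python3 - <<'E'
from h import *
go(.6104,.0158,.16,116.1)
E
```

```text
t13.07 tcp [ 0.5913 -0.0086  0.1641] psi 116.15 F [-0.4 -0.5 -1.1] T [-0.01 -0.02  0.04] gap 0.292
  -> units [-0.0698  0.0336  0.0102] twist 0.0018 dist 0.0313
```

Request:
move_arm(deltas=[[-0.02,0.012,0,0,15],[-0.04,0.024,0.005,0,15],[-0.06,0.034,0.01,0,15],[-0.07,0.04,0.01,0,15],[-0.07,0.04,0.01,0,15],[-0.07,0.04,0.01,0,15],[-0.07,0.04,0.01,0,15],[-0.07,0.04,0.01,0,15]])

```text
t: 13.73
tcp_pos: [0.6092, 0.0135, 0.1624]
tool_rot: [-0.225, 0.974, -0.0, -0.0]
force: [-0.7, -0.6, -1.9]
finger_gap: 0.29
```

```bash
python3 - <<'E'
from h import *
for n,(x0,y0,x1,y1) in dict(scene=(250,130,400,250),top=(270,150,390,280)).items():
    p,d=manip.snapshot(n);cv2.imwrite(f"pics/{n}5.png",p[:,:,::-1]);cv2.imwrite(f"pics/{n}5c.png",cv2.resize(p[y0:y1,x0:x1,::-1],None,fx=4,fy=4,interpolation=cv2.INTER_CUBIC))
go(.6104,.0158,.13,116.1)
E
```

```text
t13.83 tcp [0.6094 0.0137 0.1625] psi 115.99 F [ 0.1 -0.3 -1.4] T [ 0.04 -0.04  0.01] gap 0.295
  -> units [-0.0046  0.0036  0.0813] twist -0.0037 dist 0.0326
```

View pics/scene5c.png

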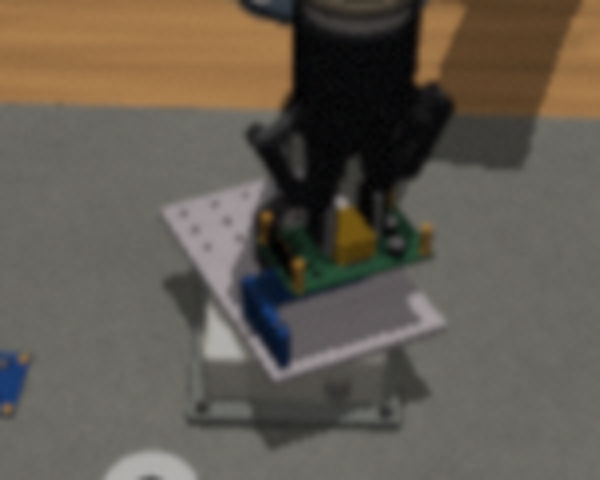

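View pics/top5c.png

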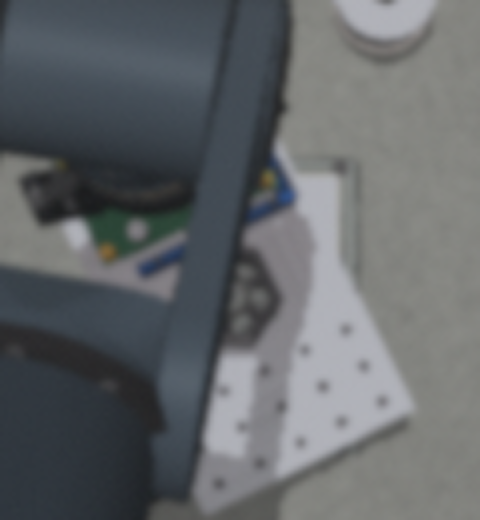

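```bash
python3 - <<'E'
from h import *
go(.6108,.0172,.108,116.1)
E
```

```text
t13.83 tcp [0.6094 0.0137 0.1625] psi 115.99 F [ 0.1 -0.3 -1.4] T [ 0.04 -0.04  0.01] gap 0.295
  -> units [-0.007   0.0063  0.1363] twist -0.0037 dist 0.0546
```

Request:
move_arm(deltas=[[-0.004,0.004,0,0,15],[-0.007,0.006,0.02,-0.004,15],[-0.007,0.006,0.05,-0.004,15],[-0.007,0.006,0.08,-0.004,15],[-0.007,0.006,0.105,-0.004,15],[-0.007,0.006,0.125,-0.004,15],[-0.007,0.006,0.136,-0.004,15],[-0.007,0.006,0.136,-0.004,15]])

```text
t: 14.5
tcp_pos: [0.61, 0.0179, 0.106]
tool_rot: [-0.226, 0.974, 0.001, -0.002]
force: [-0.4, -0.5, -2.1]
finger_gap: 0.294
```

```bash
python3 - <<'E'
from h import *
go(.6108,.0172,.0975,116.1)
E
```

```text
t14.50 tcp [0.61   0.0179 0.106 ] psi 116.17 F [-0.4 -0.5 -2.1] T [ 0.02 -0.   -0.02] gap 0.294
  -> units [-0.0011 -0.0025  0.0213] twist 0.0023 dist 0.0086
```

Request:
move_arm(deltas=[[0,0,0.008,0,15],[0,0,0.015,0,15],[0,0,0.018,0,15],[0,0,0.018,0,15],[0.003,0,0.018,0,15],[0.006,0,0.018,0,15],[0.008,0,0.018,0,15],[0.008,0,0.018,0,15]])

```text
t: 15.17
tcp_pos: [0.608, 0.0163, 0.1009]
tool_rot: [-0.226, 0.974, -0.0, 0.0]
force: [0.7, 0.6, -1.2]
finger_gap: 0.289
```

```bash
cat >> h.py <<'E'
def fr():
    s,p,m,ps=st();print("t%.2f tcp"%s['t'],p.round(4),"psi %.2f"%ps,"Ftool",(m.T@s['force']).round(1),"Ttool",(m.T@s['ft_torque']).round(2),"gap %.3f"%s['finger_gap'])
    th=np.radians(ps-90);c=np.array([.5483,-.0183]);d=(p[:2]-c)*1000
    print("  platen frame mm x %.2f y %.2f"%(d@[np.cos(th),np.sin(th)],d@[-np.sin(th),np.cos(th)]))
E
python3 -c "
from h import *
fr()"
```

```text
t15.17 tcp [0.608  0.0163 0.1009] psi 116.17 Ftool [-0.9  0.3  1.2] Ttool [0.04 0.01 0.02] gap 0.289
  platen frame mm x 68.80 y 4.71
```

Request:
move_arm(deltas=[[0.001,0,0.003,0,15],[0.002,0,0.005,0,15],[0.003,0,0.007,0,15],[0.004,0,0.007,0,15],[0.005,0,0.007,0,15],[0.006,0,0.007,0,15],[0.007,0,0.007,0,15],[0.007,0,0.007,0,15]])

```text
t: 15.83
tcp_pos: [0.6072, 0.0155, 0.0983]
tool_rot: [-0.226, 0.974, -0.0, 0.002]
force: [4.2, 2.6, -2.7]
finger_gap: 0.29
```

```bash
python3 -c "
from h import *
fr()"
```

```text
t15.83 tcp [0.6072 0.0155 0.0983] psi 116.17 Ftool [-4.9  0.5  2.7] Ttool [-0.15 -0.95 -0.21] gap 0.290
  platen frame mm x 67.75 y 4.36
```

Board touches the long fence. Now towards the end fence.

Request:
move_arm(deltas=[[0.001,-0.002,0,0,15],[0.001,-0.004,0,0,15],[0.001,-0.006,0,0,15],[0.001,-0.007,0,0,15],[0.001,-0.008,0,0,15],[0.001,-0.009,0,0,15],[0.001,-0.01,0,0,15],[0.001,-0.01,0,0,15]])

```text
t: 16.5
tcp_pos: [0.6084, 0.0126, 0.0983]
tool_rot: [-0.226, 0.974, 0.001, 0.002]
force: [4.7, 6.0, -0.5]
finger_gap: 0.29
```

```bash
python3 -c "
from h import *
fr()"
```

```text
t16.50 tcp [0.6084 0.0126 0.0983] psi 116.14 Ftool [-6.9  3.4  0.5] Ttool [-0.53 -1.13 -0.21] gap 0.290
  platen frame mm x 67.62 y 1.29
```

Request:
move_arm(deltas=[[0,-0.001,0,0,15],[0,-0.002,0,0,15],[0,-0.003,0,0,15],[0,-0.004,0,0,15],[0,-0.004,0,0,15],[0,-0.004,0,0,15],[0,-0.004,0,0,15],[0,-0.004,0,0,15]])

```text
t: 17.17
tcp_pos: [0.6086, 0.012, 0.0983]
tool_rot: [-0.226, 0.974, 0.001, 0.001]
force: [3.0, 7.4, -0.4]
finger_gap: 0.29
```

```bash
python3 -c "
from h import *
fr()"
```

```text
t17.17 tcp [0.6086 0.012  0.0983] psi 116.14 Ftool [-6.   5.3  0.5] Ttool [-0.94 -1.16 -0.25] gap 0.290
  platen frame mm x 67.46 y 0.69
```

Request:
move_arm(deltas=[[0,-0.001,0,0,15],[0,-0.002,0,0,15],[0,-0.003,0,0,15],[0,-0.004,0,0,15],[0,-0.005,0,0,15],[0,-0.005,0,0,15],[0,-0.005,0,0,15],[0,-0.005,0,0,15]])

```text
t: 17.83
tcp_pos: [0.6086, 0.0116, 0.0983]
tool_rot: [-0.226, 0.974, 0.002, 0.001]
force: [2.5, 11.3, 1.5]
finger_gap: 0.295
```

```bash
python3 -c "
from h import *
fr()"
```

```text
t17.83 tcp [0.6086 0.0116 0.0983] psi 116.11 Ftool [-7.3  9.  -1.4] Ttool [-1.51 -1.29 -0.16] gap 0.295
  platen frame mm x 67.32 y 0.27
```

Request:
move_arm(deltas=[[0,0.0,0.003,0,15],[0,0.001,0.005,0,15],[0,0.002,0.006,0,15],[0,0.003,0.006,0,15],[0,0.003,0.007,0,15],[0,0.003,0.007,0,15],[0,0.003,0.007,0,15],[0,0.003,0.007,0,15]])

```text
t: 18.5
tcp_pos: [0.6087, 0.0116, 0.0969]
tool_rot: [-0.226, 0.974, 0.001, 0.001]
force: [1.6, 9.8, 7.6]
finger_gap: 0.293
```

```bash
python3 -c "
from h import *
fr()"
```

```text
t18.50 tcp [0.6087 0.0116 0.0969] psi 116.18 Ftool [-5.8  8.1 -7.5] Ttool [-1.18 -0.73 -0.21] gap 0.293
  platen frame mm x 67.39 y 0.24
```

Seated on the plate (z as predicted) and against both fences. I'll release and lift.

Request:
move_arm(deltas=[[0,0,0,0,30],[0,0,0,0,38],[0,0,0,0,46],[0,0,0,0,54],[0,0,0,0,56],[0,0,0,0,56],[0,0,-0.05,0,56],[0,0,-0.13,0,56]])

```text
t: 19.17
tcp_pos: [0.6051, 0.0092, 0.144]
tool_rot: [-0.226, 0.974, 0.002, -0.004]
force: [0.4, -0.4, 0.6]
finger_gap: 0.558
```

```bash
python3 - <<'E'
from h import *
fr()
go(.5975,-.2598,.17,86.0)
E
```

```text
t19.17 tcp [0.6051 0.0092 0.144 ] psi 116.13 Ftool [-0.2 -0.5 -0.6] Ttool [-0.02 -0.    0.03] gap 0.558
  platen frame mm x 63.09 y -0.33
t19.17 tcp [0.6051 0.0092 0.144 ] psi 116.13 F [ 0.4 -0.4  0.6] T [ 0.02  0.   -0.03] gap 0.558
  -> units [ 0.3138 -0.595  -0.0658] twist 1.0518 dist 0.2704
```

Request:
move_arm(deltas=[[0.0,-0.01,-0.05,0,58],[0.03,-0.06,-0.07,0.2,58],[0.08,-0.15,-0.07,0.44,58],[0.13,-0.25,-0.07,0.68,58],[0.18,-0.34,-0.06,0.9,58],[0.23,-0.44,-0.06,1.0,58],[0.28,-0.53,-0.05,1.0,58],[0.31,-0.58,-0.05,1.0,58]])

```text
t: 19.83
tcp_pos: [0.5984, -0.258, 0.1666]
tool_rot: [0.023, 1.0, -0.001, -0.0]
force: [0.2, -0.1, -0.7]
finger_gap: 0.581
```

```bash
python3 - <<'E'
from h import *
for n,(x0,y0,x1,y1) in dict(scene=(260,150,390,250),top=(280,160,400,280)).items():
    p,d=manip.snapshot(n);cv2.imwrite(f"pics/{n}6.png",p[:,:,::-1]);cv2.imwrite(f"pics/{n}6c.png",cv2.resize(p[y0:y1,x0:x1,::-1],None,fx=5,fy=5,interpolation=cv2.INTER_CUBIC))
go(.5985,-.2600,.08,86.7)
E
```

```text
t19.93 tcp [ 0.5985 -0.2599  0.1667] psi 87.15 F [0.1 1.  0.3] T [-0.06  0.03 -0.02] gap 0.581
  -> units [3.000e-04 2.000e-04 2.168e-01] twist 0.0158 dist 0.0867
```

View pics/scene6c.png

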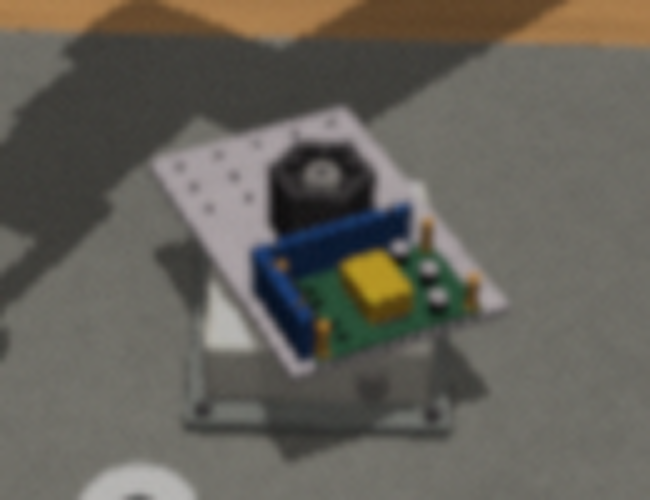

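View pics/top6c.png

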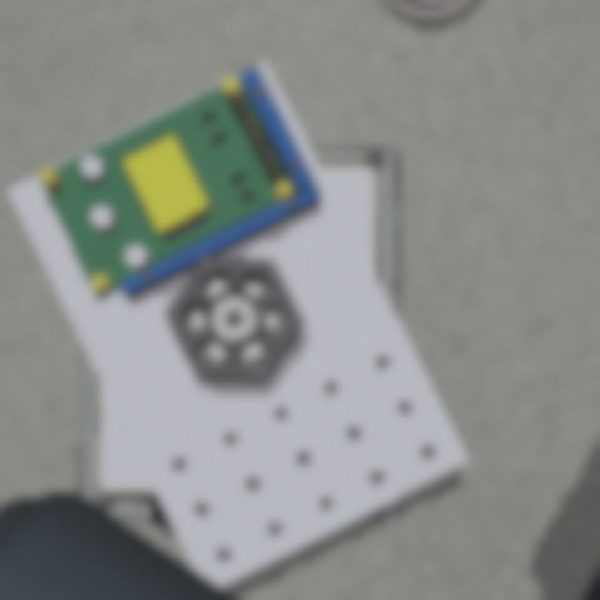

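```bash
python3 - <<'E'
from h import *
p=cv2.imread("pics/top6.png");H,S,V=cv2.split(cv2.cvtColor(p,cv2.COLOR_BGR2HSV))
M=lambda c:(c.astype(np.uint8)*255)
box=(280,160,360,225)
gr=rect("top",big(M((H>35)&(H<95)&(S>60)),box),.081);y=rect("top",big(M((H>22)&(H<35)&(S>110)&(V>100)),(300,182,326,210)),.098)
b=big(M((H>100)&(H<125)&(S>100)),box);bw=onplane("top",b.reshape(-1,2),.11)[:,:2]
print("green",gr,"\nyel",y)
c=np.array([[10,188],[265,60],[468,463],[220,590]])/5.+[280-.4,160-.4]
w=onplane("top",c,.078);ctr=w.mean(0)
ang=[np.degrees(np.arctan2(*(w[i]-w[j])[1::-1])).round(2) for i,j in [(0,3),(1,2),(0,1),(3,2)]];print(ctr,ang)
th=np.radians((ang[0]+ang[1]+ang[2]+ang[3]-180)/4);R=np.array([[np.cos(th),np.sin(th)],[-np.sin(th),np.cos(th)]])
for q in (gr,y):print(R@(np.array(q[0])-ctr[:2]*1000))
E
```

```text
green ((609.30029296875, 14.042675018310547), (56.28202438354492, 95.53837585449219), 27.716472625732422) 
yel ((608.6925048828125, 13.170586585998535), (36.62301254272461, 24.56138801574707), 27.46623420715332)
[ 0.54909959 -0.01939564  0.078     ] [np.float64(28.82), np.float64(27.16), np.float64(117.57), np.float64(117.8)]
[68.848554    1.45703482]
[67.90386665  0.96968442]
```

Green lies snug in both fences (about 67.9, 1.0 mm in the platen frame, yaw matching within the noise). Next I'll descend on the blue board.

Request:
move_arm(deltas=[[0,0,0.04,0.01,58],[0,0,0.1,0.015,58],[0,0,0.16,0.015,58],[0,0,0.22,0.015,58],[0,0,0.26,0.015,58],[0,0,0.28,0.015,58],[0,0,0.28,0.015,58],[0,0,0.28,0.015,58]])

```text
t: 20.6
tcp_pos: [0.5992, -0.2533, 0.0552]
tool_rot: [0.025, 1.0, 0.0, -0.0]
force: [0.3, 0.6, 0.4]
finger_gap: 0.581
```

```bash
python3 - <<'E'
from h import *
p,d=manip.snapshot("scene");cv2.imwrite("pics/s7.png",cv2.resize(p[170:260,190:290,::-1],None,fx=6,fy=6,interpolation=cv2.INTER_CUBIC))
go(.5985,-.2600,.022,86.7)
E
```

```text
t20.65 tcp [ 0.5998 -0.2537  0.056 ] psi 87.11 F [ 0.1 -0.7  0.9] T [-0.    0.01 -0.  ] gap 0.581
  -> units [ 0.0025 -0.0157  0.085 ] twist 0.0143 dist 0.0346
```

View pics/s7.png

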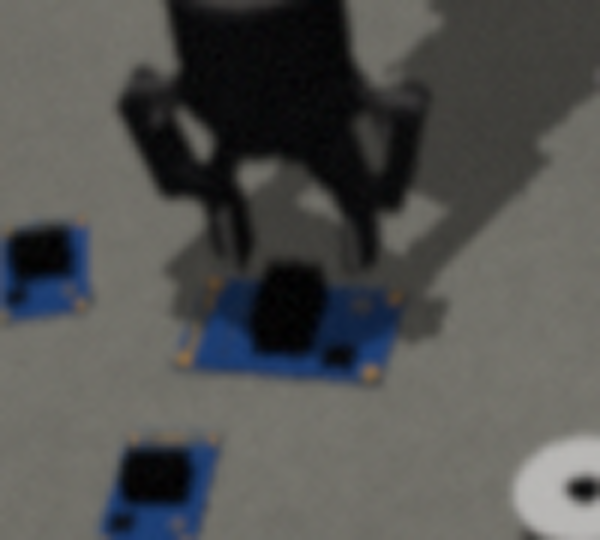

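Request:
move_arm(deltas=[[0.002,-0.01,0.01,0.01,58],[0.002,-0.016,0.03,0.015,58],[0.002,-0.016,0.05,0.015,58],[0.002,-0.016,0.07,0.015,58],[0.002,-0.016,0.082,0.015,58],[0.002,-0.016,0.084,0.015,58],[0.002,-0.016,0.084,0.015,58],[0.002,-0.016,0.084,0.015,58]])

```text
t: 21.32
tcp_pos: [0.598, -0.26, 0.0214]
tool_rot: [0.029, 1.0, 0.0, -0.0]
force: [-0.2, 0.2, 0.4]
finger_gap: 0.58
```

```bash
python3 - <<'E'
from h import *
p,d=manip.snapshot("scene");cv2.imwrite("pics/s8.png",cv2.resize(p[170:260,190:290,::-1],None,fx=6,fy=6,interpolation=cv2.INTER_CUBIC))
go(.5985,-.2600,.022,86.7)
E
```

```text
t21.37 tcp [ 0.5982 -0.2601  0.0217] psi 86.67 F [0.5 0.7 1. ] T [-0.   -0.02  0.  ] gap 0.577
  -> units [-0.0007  0.0003 -0.0009] twist -0.0012 dist 0.0005
```

View pics/s8.png

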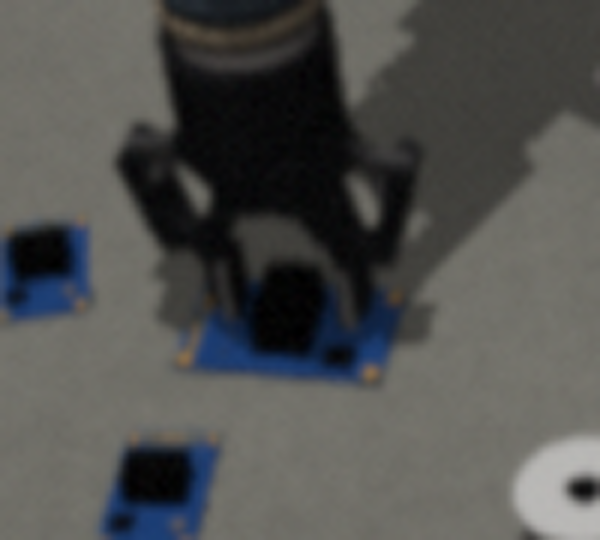

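The heat sink sits between the fingers. I'll close.

Request:
move_arm(deltas=[[0,0,0,0,45],[0,0,0,0,25],[0,0,0,0,15],[0,0,0,0,15],[0,0,0,0,15],[0,0,0,0,15],[0,0,0,0,15],[0,0,0,0,15]], force=40)

```text
t: 22.03
tcp_pos: [0.5985, -0.2603, 0.0221]
tool_rot: [0.029, 1.0, -0.0, 0.001]
force: [-0.1, 0.1, 5.5]
finger_gap: 0.3
```

```bash
python3 - <<'E'
from h import *
go(.5985,-.2600,.19,86.7)
E
```

```text
t22.03 tcp [ 0.5985 -0.2603  0.0221] psi 86.66 F [-0.1  0.1  5.5] T [-0.02 -0.07 -0.02] gap 0.300
  -> units [-0.0005  0.0006 -0.4196] twist -0.0014 dist 0.1679
```

Request:
move_arm(deltas=[[0,0,-0.03,0,15],[0,0,-0.1,-0.1,15],[0,0,-0.19,-0.3,15],[0,0,-0.28,-0.5,15],[0,0,-0.36,-0.7,15],[0,0,-0.41,-0.85,15],[0,0,-0.42,-0.95,15],[0,0,-0.42,-1.0,15]])

```text
t: 22.7
tcp_pos: [0.5986, -0.2604, 0.1922]
tool_rot: [-0.22, 0.975, -0.001, 0.001]
force: [0.6, 0.2, -0.9]
finger_gap: 0.296
```

```bash
python3 - <<'E'
from h import *
go(.6108,.0172,.18,116.1)
E
```

```text
t22.70 tcp [ 0.5986 -0.2604  0.1922] psi 115.42 F [ 0.6  0.2 -0.9] T [-0.05  0.01 -0.01] gap 0.296
  -> units [-0.3253  0.6138  0.0291] twist -0.0237 dist 0.2781
```

Request:
move_arm(deltas=[[-0.02,0.04,0.0,-0.02,15],[-0.06,0.11,0.0,-0.02,15],[-0.1,0.19,0,-0.02,15],[-0.15,0.28,0,-0.02,15],[-0.2,0.37,0,-0.02,15],[-0.24,0.46,0,-0.02,15],[-0.28,0.53,0.0,-0.02,15],[-0.31,0.58,0.01,-0.02,15]])

```text
t: 23.37
tcp_pos: [0.6088, 0.0073, 0.1843]
tool_rot: [-0.225, 0.974, 0.001, -0.002]
force: [0.1, -0.6, -1.3]
finger_gap: 0.291
```

```bash
python3 - <<'E'
from h import *
go(.6108,.0172,.165,116.1)
E
```

```text
t23.37 tcp [0.6088 0.0073 0.1843] psi 115.98 F [ 0.1 -0.6 -1.3] T [ 0.04 -0.03 -0.03] gap 0.291
  -> units [-0.0156  0.0199  0.0482] twist -0.004 dist 0.0218
```

Request:
move_arm(deltas=[[-0.005,0.006,0,0,15],[-0.01,0.014,0.01,-0.004,15],[-0.015,0.02,0.02,-0.004,15],[-0.015,0.02,0.035,-0.004,15],[-0.015,0.02,0.048,-0.004,15],[-0.015,0.02,0.048,-0.004,15],[-0.015,0.02,0.048,-0.004,15],[-0.015,0.02,0.048,-0.004,15]])

```text
t: 24.03
tcp_pos: [0.6129, 0.0116, 0.1662]
tool_rot: [-0.224, 0.975, -0.0, -0.0]
force: [-0.2, -0.6, -1.5]
finger_gap: 0.294
```

```bash
python3 - <<'E'
from h import *
fr()
go(.6108,.0172,.135,116.1)
E
```

```text
t24.03 tcp [0.6129 0.0116 0.1662] psi 115.92 Ftool [ 0.5 -0.4  1.5] Ttool [ 0.02 -0.   -0.02] gap 0.294
  platen frame mm x 71.18 y -1.34
t24.03 tcp [0.6129 0.0116 0.1662] psi 115.92 F [-0.2 -0.6 -1.5] T [-0.02 -0.01  0.02] gap 0.294
  -> units [-0.0014  0.0149  0.0781] twist -0.0064 dist 0.0318
```

Request:
move_arm(deltas=[[-0.001,0.008,0,-0.006,15],[-0.001,0.015,0.01,-0.006,15],[-0.001,0.015,0.03,-0.006,15],[-0.001,0.015,0.05,-0.006,15],[-0.001,0.015,0.065,-0.006,15],[-0.001,0.015,0.075,-0.006,15],[-0.001,0.015,0.08,-0.006,15],[-0.001,0.015,0.08,-0.006,15]])

```text
t: 24.7
tcp_pos: [0.6102, 0.0181, 0.1334]
tool_rot: [-0.226, 0.974, 0.0, -0.001]
force: [0.6, 0.9, -0.5]
finger_gap: 0.293
```

```bash
python3 - <<'E'
from h import *
fr()
go(.6108,.0172,.125,116.1)
E
```

```text
t24.70 tcp [0.6102 0.0181 0.1334] psi 116.17 Ftool [-0.9  0.5  0.5] Ttool [ 0.04 -0.03  0.02] gap 0.293
  platen frame mm x 71.59 y 5.38
t24.70 tcp [0.6102 0.0181 0.1334] psi 116.17 F [ 0.6  0.9 -0.5] T [-0.02 -0.04 -0.02] gap 0.293
  -> units [-0.0004 -0.0027  0.021 ] twist 0.0023 dist 0.0085
```

Request:
move_arm(deltas=[[0,0,0.008,0,15],[0,0,0.015,0,15],[0,0,0.02,0,15],[0.002,0,0.02,0,15],[0.004,0,0.02,0,15],[0.006,0,0.02,0,15],[0.008,0,0.02,0,15],[0.008,0,0.02,0,15]])

```text
t: 25.37
tcp_pos: [0.6076, 0.0166, 0.1265]
tool_rot: [-0.226, 0.974, -0.0, 0.0]
force: [1.0, -0.4, -1.5]
finger_gap: 0.294
```

```bash
python3 - <<'E'
from h import *
fr()
E
```

```text
t25.37 tcp [0.6076 0.0166 0.1265] psi 116.16 Ftool [-0.7 -0.8  1.5] Ttool [-0.05 -0.05 -0.05] gap 0.294
  platen frame mm x 68.56 y 5.18
```

Request:
move_arm(deltas=[[0.001,0,0.002,0,15],[0.002,0,0.003,0,15],[0.003,0,0.003,0,15],[0.004,0,0.003,0,15],[0.005,0,0.003,0,15],[0.006,0,0.003,0,15],[0.006,0,0.003,0,15],[0.006,0,0.003,0,15]])

```text
t: 26.03
tcp_pos: [0.6068, 0.016, 0.1254]
tool_rot: [-0.226, 0.974, -0.0, 0.002]
force: [4.3, 3.8, -2.1]
finger_gap: 0.292
```

```bash
python3 - <<'E'
from h import *
fr()
E
```

```text
t26.03 tcp [0.6068 0.016  0.1254] psi 116.17 Ftool [-5.6  1.5  2.2] Ttool [-0.23 -0.98 -0.17] gap 0.292
  platen frame mm x 67.63 y 4.99
```

Request:
move_arm(deltas=[[0.001,-0.002,0,0,15],[0.001,-0.004,0,0,15],[0.001,-0.006,0,0,15],[0.001,-0.008,0,0,15],[0.001,-0.01,0,0,15],[0.001,-0.012,0,0,15],[0.001,-0.013,0,0,15],[0.001,-0.013,0,0,15]])

```text
t: 26.7
tcp_pos: [0.6084, 0.0123, 0.1255]
tool_rot: [-0.226, 0.974, 0.001, 0.001]
force: [3.9, 6.2, -1.5]
finger_gap: 0.293
```

```bash
python3 - <<'E'
from h import *
fr()
E
```

```text
t26.70 tcp [0.6084 0.0123 0.1255] psi 116.14 Ftool [-6.2  3.8  1.5] Ttool [-0.73 -1.15 -0.23] gap 0.293
  platen frame mm x 67.40 y 1.00
```

Request:
move_arm(deltas=[[0,-0.001,0,0,15],[0,-0.002,0,0,15],[0,-0.003,0,0,15],[0,-0.004,0,0,15],[0,-0.005,0,0,15],[0,-0.006,0,0,15],[0,-0.006,0,0,15],[0,-0.006,0,0,15]])

```text
t: 27.37
tcp_pos: [0.6084, 0.0116, 0.1255]
tool_rot: [-0.226, 0.974, 0.002, 0.001]
force: [2.4, 10.2, 1.9]
finger_gap: 0.296
```

```bash
python3 - <<'E'
from h import *
fr()
E
```

```text
t27.37 tcp [0.6084 0.0116 0.1255] psi 116.13 Ftool [-6.6  8.1 -1.9] Ttool [-1.35 -1.18 -0.19] gap 0.296
  platen frame mm x 67.17 y 0.37
```

Request:
move_arm(deltas=[[0,0,0.002,0,15],[0,0,0.004,0,15],[0,0.001,0.006,0,15],[0,0.002,0.007,0,15],[0,0.002,0.008,0,15],[0,0.002,0.008,0,15],[0,0.002,0.008,0,15],[0,0.002,0.008,0,15]])

```text
t: 28.03
tcp_pos: [0.6085, 0.0116, 0.1231]
tool_rot: [-0.227, 0.974, 0.001, 0.001]
force: [1.9, 8.9, 4.6]
finger_gap: 0.296
```

```bash
python3 - <<'E'
from h import *
fr()
E
```

```text
t28.03 tcp [0.6085 0.0116 0.1231] psi 116.19 Ftool [-5.7  7.1 -4.6] Ttool [-1.09 -0.94 -0.32] gap 0.296
  platen frame mm x 67.20 y 0.32
```

On the standoffs (TCP z 0.1231, exactly as predicted) and against both fences. I'll release, lift and move clear.

Request:
move_arm(deltas=[[0,0,0,0,30],[0,0,0,0,38],[0,0,0,0,46],[0,0,0,0,54],[0,0,0,0,56],[0,0,0,0,56],[0,0,-0.05,0,56],[0,0,-0.13,0,56]])

```text
t: 28.7
tcp_pos: [0.6052, 0.0093, 0.1708]
tool_rot: [-0.226, 0.974, 0.002, -0.004]
force: [0.9, -0.5, 0.5]
finger_gap: 0.56
```

Request:
move_arm(deltas=[[0,0,-0.08,0,56],[0.03,-0.05,-0.12,0,56],[0.08,-0.12,-0.14,0,56],[0.13,-0.2,-0.14,0,56],[0.18,-0.28,-0.14,0,56],[0.22,-0.36,-0.14,0,56],[0.26,-0.42,-0.14,0,56],[0.28,-0.46,-0.14,0,56]])

```text
t: 29.37
tcp_pos: [0.5878, -0.209, 0.2298]
tool_rot: [-0.225, 0.974, -0.001, -0.0]
force: [0.3, 1.1, -1.0]
finger_gap: 0.561
```

```bash
python3 - <<'E'
from h import *
fr()
for n,(x0,y0,x1,y1) in dict(scene=(260,150,390,250),top=(280,160,400,280)).items():
    p,d=manip.snapshot(n);cv2.imwrite(f"pics/{n}9.png",p[:,:,::-1]);cv2.imwrite(f"pics/{n}9c.png",cv2.resize(p[y0:y1,x0:x1,::-1],None,fx=5,fy=5,interpolation=cv2.INTER_CUBIC))
E
```

```text
t29.37 tcp [ 0.5878 -0.209   0.2298] psi 115.99 Ftool [-0.8  0.8  1. ] Ttool [ 0.    0.04 -0.04] gap 0.561
  platen frame mm x -48.05 y -188.70
```

View pics/scene9c.png

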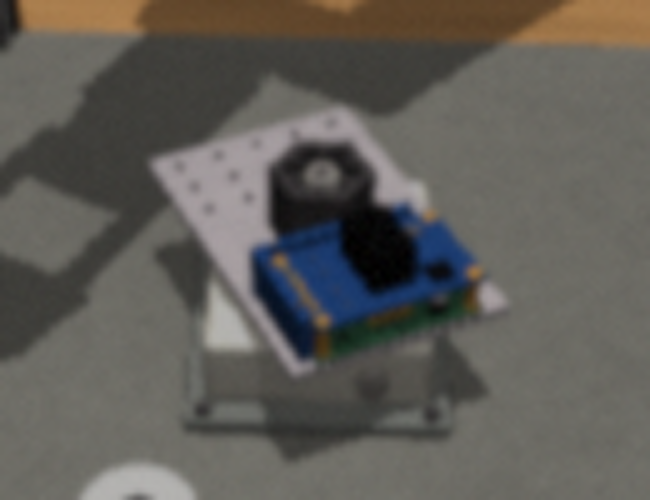

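View pics/top9c.png

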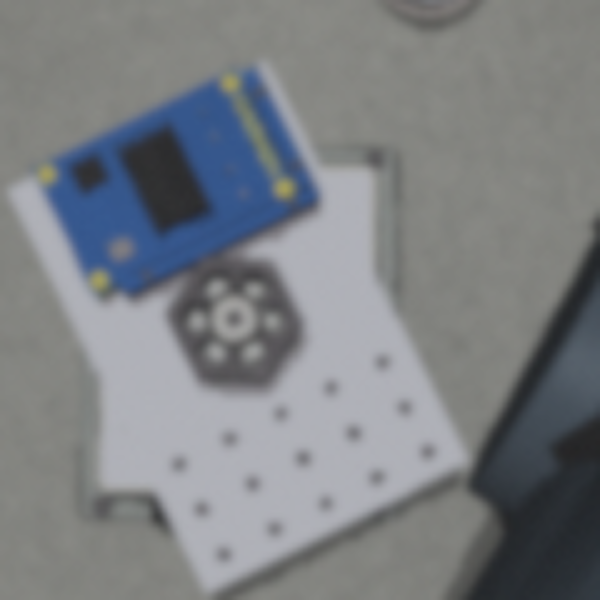

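```bash
python3 - <<'E'
from h import *
off=np.array([280-.4,160-.4])
for nm,f,z in (("green","pics/top6.png",.101),("blue","pics/top9.png",.104)):
    p=cv2.imread(f);H,S,V=cv2.split(cv2.cvtColor(p,cv2.COLOR_BGR2HSV));m=((H>20)&(H<38)&(S>90)).astype(float)*S
    P=[]
    for u,v in [(231,84),(285,188),(99,281),(49,176)]:
        u,v=np.array([u,v])/5+off;x0,y0=int(u)-3,int(v)-3;w=m[y0:y0+8,x0:x0+8];yy,xx=np.mgrid[y0:y0+8,x0:x0+8];P.append([(w*xx).sum()/w.sum(),(w*yy).sum()/w.sum()])
    W=onplane("top",P,z);a=W[0]-W[1];b=W[3]-W[2];c=(W[0]+W[1]-W[2]-W[3])
    print(nm,W.mean(0).round(4),[np.degrees(np.arctan2(q[1],q[0])).round(1) for q in (a,b,-c)],np.linalg.norm(a).round(4),np.linalg.norm(c/2).round(4))
c=np.array([[10,188],[265,60],[468,463],[208,597]])/5.+off
print(onplane("top",c,.078).mean(0))
# bystanders before/after
a=cv2.imread("pics/top0.png").astype(int);b=cv2.imread("pics/top9.png").astype(int);d=np.abs(a-b).max(2)
for n,(x0,y0,x1,y1) in dict(reel=(348,130,385,170),tin=(248,105,288,145),pick=(185,120,228,188)).items():print(n,d[y0:y1,x0:x1].max())
p=onplane("top",[[0,0]],0)
E
```

```text
green [0.6084 0.0133 0.101 ] [np.float64(27.2), np.float64(27.5), np.float64(117.7)] 0.0494 0.0887
blue [0.6091 0.0134 0.104 ] [np.float64(27.1), np.float64(25.6), np.float64(117.0)] 0.0525 0.0907
[ 0.54831933 -0.01809235  0.078     ]
reel 24
tin 22
pick 19
```

```bash
python3 - <<'E'
from h import *
p=cv2.imread("pics/top6.png");th=np.radians(27.3)
ex=np.array([np.cos(th),np.sin(th)]);ey=np.array([-ex[1],ex[0]])
c=np.array([.6084,.0133])
s=np.arange(-62,-36,1.)
for off in(-8,8):
  for nm,z in (("fence z.110",.110),("header z.099",.099)):
    q=[np.r_[c+ex*off/1000+ey*t/1000,z] for t in s];uv=proj("top",q).astype(np.float32)
    v=cv2.remap(p,uv[None,:,0],uv[None,:,1],cv2.INTER_LINEAR)[0]
    print(off,nm);print([(int(t),*map(int,x)) for t,x in zip(s,v)])
# plate edge beyond fence (y=-65, z=.078) along same line
q=[np.r_[c+ey*t/1000,.078] for t in np.arange(-75,-55,1.)];uv=proj("top",q).astype(np.float32)
v=cv2.remap(p,uv[None,:,0],uv[None,:,1],cv2.INTER_LINEAR)[0];print([(int(t),int(x.sum()/3)) for t,x in zip(np.arange(-75,-55),v)])
E
```

```text
-8 fence z.110
[(-62, 173, 168, 166), (-61, 176, 168, 165), (-60, 177, 166, 161), (-59, 173, 155, 148), (-58, 167, 143, 132), (-57, 161, 128, 112), (-56, 155, 115, 92), (-55, 150, 104, 76), (-54, 146, 97, 67), (-53, 141, 91, 59), (-52, 132, 85, 56), (-51, 121, 80, 54), (-50, 108, 76, 53), (-49, 93, 72, 54), (-48, 79, 70, 56), (-47, 71, 70, 59), (-46, 65, 70, 62), (-45, 62, 70, 63), (-44, 61, 70, 63), (-43, 61, 71, 62), (-42, 65, 78, 62), (-41, 69, 84, 62), (-40, 75, 92, 64), (-39, 80, 100, 67), (-38, 84, 106, 69), (-37, 86, 109, 70)]
-8 header z.099
[(-62, 176, 169, 166), (-61, 177, 166, 161), (-60, 175, 160, 153), (-59, 169, 147, 136), (-58, 163, 133, 118), (-57, 157, 120, 100), (-56, 152, 108, 82), (-55, 147, 98, 69), (-54, 142, 92, 62), (-53, 136, 87, 57), (-52, 126, 82, 55), (-51, 113, 78, 54), (-50, 100, 74, 54), (-49, 86, 73, 57), (-48, 74, 72, 60), (-47, 68, 72, 62), (-46, 63, 71, 64), (-45, 61, 71, 64), (-44, 61, 72, 63), (-43, 61, 73, 61), (-42, 66, 80, 62), (-41, 72, 88, 63), (-40, 77, 95, 65), (-39, 81, 102, 67), (-38, 85, 108, 69), (-37, 86, 110, 70)]
8 fence z.110
[(-62,
[... 597 characters left out ...]
0), (-59, 164, 144, 135), (-58, 159, 131, 118), (-57, 154, 118, 99), (-56, 150, 105, 80), (-55, 146, 98, 69), (-54, 142, 93, 62), (-53, 135, 89, 58), (-52, 126, 85, 57), (-51, 117, 82, 56), (-50, 103, 82, 58), (-49, 90, 81, 60), (-48, 80, 81, 63), (-47, 73, 81, 67), (-46, 67, 79, 70), (-45, 64, 78, 70), (-44, 63, 77, 68), (-43, 64, 79, 66), (-42, 68, 83, 65), (-41, 72, 89, 65), (-40, 78, 97, 67), (-39, 83, 104, 69), (-38, 85, 108, 70), (-37, 87, 110, 71)]
[(-75, 141), (-74, 141), (-73, 142), (-72, 142), (-71, 143), (-70, 144), (-69, 145), (-68, 148), (-67, 153), (-66, 158), (-65, 164), (-64, 169), (-63, 169), (-62, 167), (-61, 158), (-60, 147), (-59, 134), (-58, 122), (-57, 111), (-56, 103)]
```

The fence face lies about 50 mm from the green board's centre, with no visible gap. The blue board's corner pads lie directly over the green standoffs, and the bystanders haven't moved. I'll hand in.

```bash
python3 -c "
from h import *
fr();print(manip.sign_off())"
```

```text
t29.47 tcp [ 0.5884 -0.2091  0.2297] psi 115.89 Ftool [-0.1  0.5 -0.2] Ttool [-0.01 -0.01  0.03] gap 0.560
  platen frame mm x -47.26 y -189.19
the job is handed in; nothing more can be done
None
```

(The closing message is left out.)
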